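# Lock the tilting board table level with its ball-lock pin

### The job

Push the tilting board table down level onto its stops, then lock it there with the ball-lock pin from the V rest: hold the pin's button in while you slide the pin through the clevis from the side with the brass bush, right up to its shoulder, and let go so that the button springs back and the balls lock behind the far cheek. Leave the other things on the bench where they are.

Things in the scene. Friction and masses are not known exactly. Their poses are not given: they have to be found in the camera images.
- stand: Fixed stand of the tilting table: base plate 215 x 140 mm on rubber feet, x = -120 to 95, y = -70 to 70 mm, top at z = 20 mm. Origin on the bench under it; x level from front (clevis) to back (hinge), y sideways, z up. Clevis: two steel cheeks at x = -95 mm, y = -19 to -9 and 9 to 19 mm, round tops of radius 16 mm up to z = 104 mm; bores of 14 mm diameter along y at z = 88 mm.
- bore_mouth (a point): Centre of the outer face of the brass bush (20 mm diameter, stands out 6 mm from the +y cheek), where the pin goes in: x = -95, y = 25, z = 88 mm of the stand, axes as the stand. The pin goes in along the stand's -y; from here to the outer face of the far cheek is 44 mm.
- tilt_table (a joint): Tilt of the table, rad: 0 = level on its stops, the 16 mm hole of its steel tongue (between the cheeks) in line with the bores; positive = front raised, up to 1.0. The stiff hinge stays where it is left; about 3 N down at the thumb tab moves it. The table is a 105 x 116 x 6 mm aluminium plate that carries a green circuit board, nothing on it higher than 25 mm above the plate.
- table_hinge (a point): Middle of the table's hinge axis, which runs along the stand's y: at x = +70, y = 0, z = 88 mm of the stand.
- thumb_tab (a point): Middle of the top of the rubber pad (24 x 28 mm) on the thumb tab, at the table's front edge on its right, where it is pushed down. Its axes tilt with the table; with the table level it is at x = -58, y = -41, z = 94 mm of the stand, that is 128 mm in front of the hinge axis and 6 mm above it.
- lock_pin: Ball-lock pin, 140 mm long, about 0.17 kg. Origin on its axis at the shoulder, x to the nose. Along x: shank of 12 mm diameter 0 to 58 mm, taper to 5 mm at 72; four balls at x = 47 to 52 mm; sleeve of 18 mm diameter -24 to 0; finger flange of 56 mm diameter -30 to -24; body of 26 mm diameter -50 to -30; then the button. Lies level in its rest, axis 42 mm above the bench.
- pin_tip (a point): The end of the pin's nose, on the axis, 72 mm in front of the shoulder.
- pin_button (a joint): Press of the thumb button, m: 0 = out, 0.006 = fully in; 4 N starts it, 9 N holds it in, it springs back. Out, the balls stand out to 19 mm diameter and cannot be forced in: the pin will not enter the bore, nor leave it once they are behind the far cheek. Fully in, the balls are flush.
- button_face (a point): Middle of the button's outer face (black disc, 44 mm diameter, 8 mm thick), on the pin's axis 68 mm behind the shoulder when out; pressed along the pin's x. The pin can be taken from above with one finger before the flange, tips about 12 mm above the axis (over the sleeve), the other on this face: 44 mm apart, 38 mm with the button in.
- pin_rest: The fixed steel rest in which the pin lies: a strip 112 x 52 x 6 mm with two V saddles open to the top, under the shank and under the body behind the flange; nothing of it is higher than 49 mm. Origin on the bench under the pin's shoulder, x towards the pin's nose.
- cutters: Bystander: side cutters with blue grips, 143 mm long, 13 mm high. Origin under the middle.
- pen: Bystander: white pen with a black cap, 130 mm long, 15 mm thick. Origin under the middle.
- screw_box: Bystander: small clear box of screws, 40 x 66 x 23 mm. Origin under the middle.
- tape: Bystander: roll of tape lying flat, 60 mm diameter, 19 mm high. Origin under the middle.
- solder: Bystander: spool of solder wire, 54 mm diameter, 40 mm high. Origin under the middle.
- eye_loupe: Bystander: black eye loupe, 42 mm diameter, 36 mm high. Origin under the middle.

How it is judged:
By the outcome, as a careful person would: the job done as asked, in the order asked, and still so for the second after the job is handed in, with the robot touching nothing.
It also fails if it takes over 51 s, if anything falls off the work surface, if the arm or the gripper's body presses on something with over 40 N, if the wrist force passes 120 N, or if a joint passes its speed limit or range.

### The arm

A 6-joint arm with a two-finger parallel gripper is mounted at the origin on a cart in front of the work surface, level with it; the furniture and walls round the work are solid. World frame = base frame: x ahead of the robot, y to its left, z up, the work surface at z = 0. Lengths are in m, angles in rad, forces in N, time in s.
With the tool pointing down it reaches from about 0.375 to 0.9 m from the base axis. Payload 3.1 kg.
Tool frame: the origin (TCP) lies on the centre line of the jaws, within the pads' length; the fingertips stand 25 mm ahead of it and the grasp point (between the pads) lies 6 mm ahead of it (manip.tip_extent is the distance from the TCP to the fingertips, in m); z points along the fingers, y is the line along which they close (so a half turn about z gives the same grasp; the last joint's range is limited). The gripper opens to 85 mm and grips with 20 to 120 N. Pads are 22 mm wide; open, the fingers measure 114 mm over their backs; the gripper's body (76 mm by 85 mm) begins 54 mm behind the grasp point. The pads swing forward as they close: fully open they stand 13 mm farther back than shut.
Start: joints at [-1.298, 0.527, 1.433, -0, 1.181, -0.178], TCP at [0.272, -0.563, 0.256] pointing down, gripper open.
Joint ranges: [-3.08, 3.08], [-0.75, 2.2], [0.22, 2.44], [-1.43, 4.57], [0, 2.65], [-2.85, 2.85]. Speed limits (rad/s): [2.79, 2.79, 3.14, 3.14, 3.14, 3.14].

### API

Orientations are given as a unit quaternion [x, y, z, w].
In Python, from station import readout, imaging, order, manip gives the robot as it stands.
- The arm moves only by the tool move_arm, never from a script. Its argument "rows" is a list of rows, each a list of 7 numbers: the turn, a rotation vector about the tool's x, y, z in degrees, then the shift along the tool's x, y, z in mm, then the closure, from 0 (fully open) to 1 (shut). A call has 1 to 12 rows; each row is the pose to reach, as a shift and turn from the pose commanded when the call began, along the tool's axes at that moment; what a row does not reach only later rows make up. A row lasts 1/12 s, in which the tool goes at most 41.7 mm and 7.16 degrees, less where a joint would pass 70% of its speed; a pose out of reach is approached as far as the arm can. A call with a gripper value outside its range is refused whole. The fingers move at their own pace and stop on an object; "squeeze" is the grip in N (left out, the last holds). Time passes only in rows, so rows that repeat a pose let the fingers close. It gives the time, the measured TCP pose, the force, the opening and the grip force at its end, in the units of the state.
- readout.sense(): the state, without advancing time (a new reading comes with each control period).
- imaging.snapshot(name): name is "scene" or "top" or "wrist"; returns a dict with "img" (420x560x3 uint8, red, green, blue), "z_map" (420x560 float32, m along the optical axis (not along the pixel's ray), 0 where there is no reading), "fovy" (degrees; the focal length in pixels is half the picture's height over the tangent of half this angle, whatever the lens; pixels are square), "cx", "cy" (the principal point, pixels), "k1" (the pictures are not rectified: a ray, as slopes to the right and down, at radius r is drawn at 1 + k1 r^2 times it, then the intrinsics apply), "rvec" (rotation vector, rad) and "tvec" (3), from world to camera coordinates, as OpenCV has them. Camera axes: x right, y down, z forward; pixel columns grow to the right and rows downward; lengths in m; the calibration is good to about 2 mm. A picture is of the moment at which its call begins.
- order.sign_off(): hands the job in; it is judged then, once.
The state is a dict: "t": time; "q": joint angles; "qd": joint speeds; "tau": joint torques, N m; "tcp_pos": TCP position; "tool_rot": TCP orientation; "force": force on the tool from outside, world axes, zero at the start; "ft_torque": the same for the moment, N m; "finger_gap": opening from 0.0 (shut) to 1.0 (fully open); "gripper_force": force on a finger pad.
Only numpy, scipy, OpenCV 4.12 (cv2) and the standard library are available. Lean on these libraries where they do the work, as an engineer would, in place of code of your own. Each camera call takes 0.05 s, during which the arm holds its last target. There are 200 camera calls.

## Working session

There is one attempt and no reset: what is moved stays moved. The work goes in short steps, Python scripts to look and compute and a tool call to move; the robot and the scene stay as the last step left them, time stands still between calls to the robot, and variables do not carry over. Pictures are saved under pics/ and viewed, at most 10 in all, crops included, and the job is handed in when it is done.

Besides the shell and the picture viewer there is one more tool, called as a command line: name --pt "numbers of a row" for each row, then --argument value for the rest. move_arm: Moves the arm, as the interface text tells. Its arguments: {"type":"object","properties":{"rows":{"type":"array"},"squeeze":{"type":"number"}},"required":["rows"]}

```bash
mkdir -p pics; ls; cat > h.py <<'E'
import numpy as np, cv2
from scipy.spatial.transform import Rotation as R
from station import readout, imaging, order, manip
def snap(n,tag):
    s=imaging.snapshot(n); np.save(f'pics/{tag}.npy',s,allow_pickle=True)
    cv2.imwrite(f'pics/{tag}.png',s['img'][:,:,::-1]); return s
def load(tag): return np.load(f'pics/{tag}.npy',allow_pickle=True).item()
def K(s):
    h,w=s['img'].shape[:2]; f=h/2/np.tan(np.radians(s['fovy'])/2)
    return np.array([[f,0,s['cx']],[0,f,s['cy']],[0,0,1]]),np.array([s['k1'],0,0,0,0.])
def ray(s,uv):
    k,d=K(s); n=cv2.undistortPoints(np.array(uv,float).reshape(-1,1,2),k,d).reshape(-1,2)
    return np.c_[n,np.ones(len(n))]
def cam(s):
    r=cv2.Rodrigues(np.array(s['rvec'],float))[0]; return r,np.array(s['tvec'],float).ravel()
def px(s,uv,z=None):
    "world points of pixels, by depth map or on plane z"
    n=ray(s,uv); r,t=cam(s)
    if z is None:
        d=np.array([s['z_map'][int(round(v)),int(round(u))] for u,v in np.array(uv).reshape(-1,2)]); return (n*d[:,None]-t)@r
    c=-r.T@t; w=n@r; return c+w*((z-c[2])/w[:,2])[:,None]
def proj(s,P):
    k,d=K(s); return cv2.projectPoints(np.array(P,float).reshape(-1,1,3),np.array(s['rvec'],float),np.array(s['tvec'],float),k,d)[0].reshape(-1,2)
def cloud(s):
    h,w=s['z_map'].shape; u,v=np.meshgrid(np.arange(w),np.arange(h)); uv=np.c_[u.ravel(),v.ravel()]
    n=ray(s,uv); r,t=cam(s); z=s['z_map'].ravel(); P=(n*z[:,None]-t)@r; P[z<=0]=np.nan; return P.reshape(h,w,3)
E
python3 - <<'E'
from h import *
print(readout.sense()); print(manip.tip_extent, [x for x in dir(manip) if x[0]!='_'])
for n in ('top','scene'):
    s=snap(n,n+'0'); r,t=cam(s); print(n,s['fovy'],s['k1'],-r.T@t)
a=[cv2.imread(f'pics/{n}0.png') for n in('top','scene')]
E
```

```text
pics
{'t': 0.0, 'q': array([-1.29849356e+00,  5.28447024e-01,  1.43391772e+00,  3.31078168e-05,
        1.18136155e+00, -1.78507716e-01]), 'qd': array([-0.00013931,  0.00076559,  0.00148559,  0.00020947, -0.00024228,
        0.00099436]), 'tau': array([-1.64060224e-03, -4.42358887e+01, -1.78024846e+01, -2.54087954e-04,
        8.36983061e-03, -1.68095971e-05]), 'tcp_pos': array([ 0.27215931, -0.5619    ,  0.2553404 ]), 'tool_rot': array([ 9.74704469e-01,  2.23495099e-01, -3.47219545e-05, -1.06636355e-03]), 'force': array([-0.3167023 ,  0.15151286, -0.32376241]), 'ft_torque': array([0.03851931, 0.00537896, 0.02090704]), 'gripper_force': 0.0, 'finger_gap': 0.9987096580024681}
0.025 ['PlanningError', 'tip_extent']
top 47.158863094536095 -0.12617890169492535 [0.28121648 0.14469615 1.24717471]
scene 53.407808695417536 -0.062034198717919334 [0.09677724 0.5085275  0.73967956]
```

View pics/top0.png

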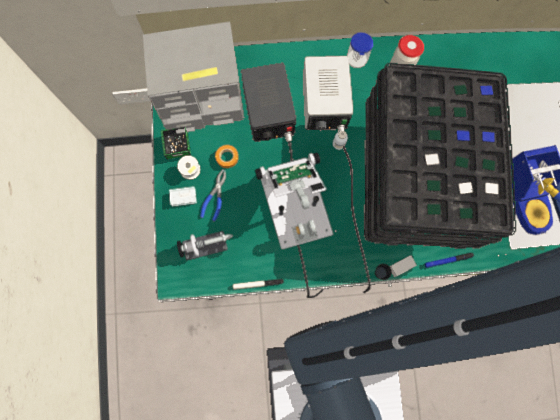

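View pics/scene0.png

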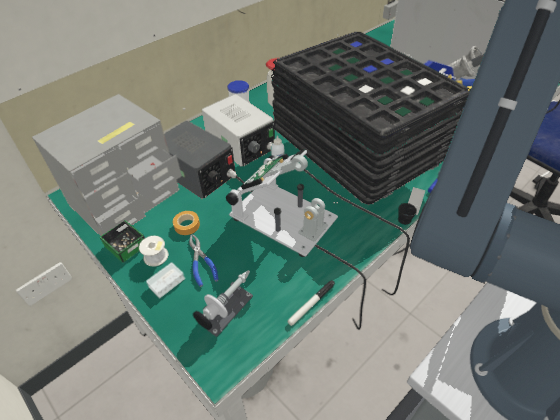

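```bash
python3 - <<'E'
from h import *
t=cv2.imread('pics/top0.png')[140:265,160:345]; cv2.imwrite('pics/tc.png',cv2.resize(t,None,fx=4.3,fy=4.3,interpolation=cv2.INTER_CUBIC))
t=cv2.imread('pics/scene0.png')[140:340,180:360]; cv2.imwrite('pics/sc.png',cv2.resize(t,None,fx=3,fy=3,interpolation=cv2.INTER_CUBIC))
E
```

```text
(no output)
```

View pics/tc.png

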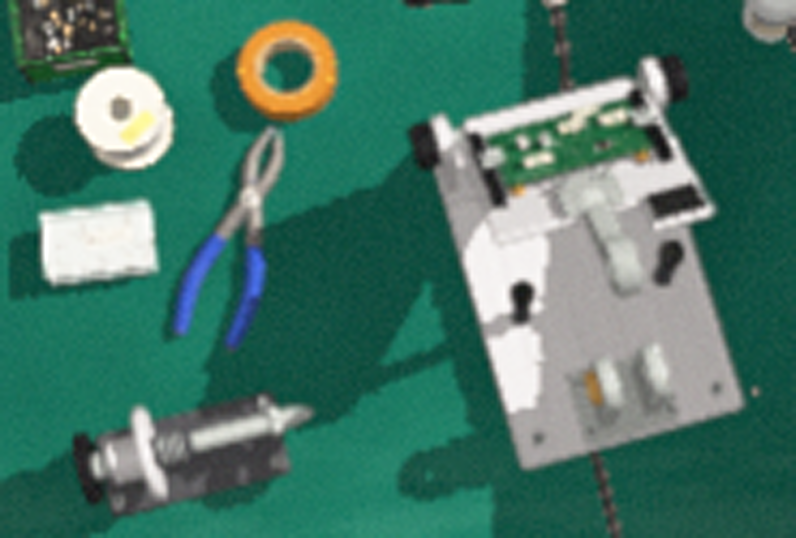

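View pics/sc.png

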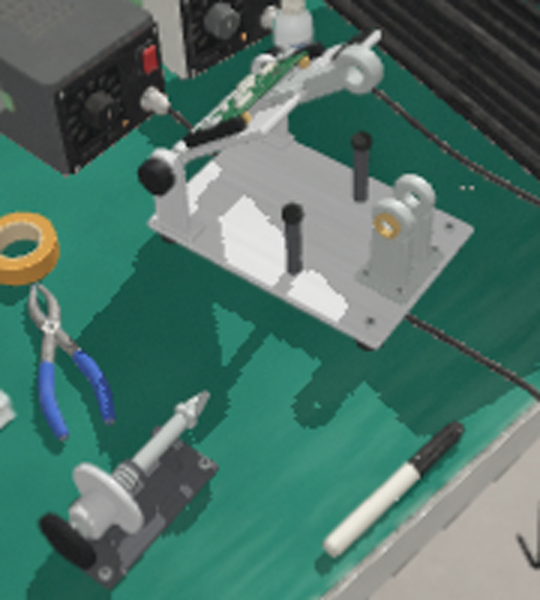

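```bash
cat > m.py <<'E'
from h import *
T=load('top0'); S=load('scene0')
o=np.array([160,140])
f=lambda l:np.array(l)/4.3+o
print('plate FL FR', px(T,f([(525,468),(742,405)]),.02).round(4).tolist())
C=[cloud(T),cloud(S)]
c0=px(T,f([(600,330)]),.02)[0]; print('c0',c0)
pts=[]
for n,c in zip('TS',C):
    P=c.reshape(-1,3); m=(abs(P[:,2]-.02)<.004)&(np.hypot(*(P[:,:2]-c0[:2]).T)<.16); Q=P[m]; pts.append(Q)
    print(n,m.sum(),Q[:,2].mean(),cv2.minAreaRect(Q[:,:2].astype(np.float32)*1000))
A=np.vstack(pts); print(cv2.minAreaRect(A[:,:2].astype(np.float32)*1000))
# pin
p=px(T,f([(88,467),(150,450),(312,412)]),.042); print('pin btn flange tip',p.round(4).tolist(), np.linalg.norm(p[2]-p[0]))
# scene crop: nose tip (205,397), button centre (68,541), bush centre(388,226)
g=lambda l:np.array(l)/3+np.array([180,140])
p=px(S,g([(206,396),(70,540)]),.042); print('scene tip,btn',p.round(4).tolist(),np.linalg.norm(p[1]-p[0]))
print('bush scene z.088',px(S,g([(387,226)]),.088),'depth',px(S,g([(377,226),(397,226),(387,212)])))
E
python3 m.py
```

```text
plate FL FR [[0.4529, 0.1054, 0.02], [0.4799, -0.0282, 0.02]]
c0 [0.53301261 0.05274321 0.02      ]
T 1962 0.019525761409254445 ((576.577880859375, 62.354610443115234), (226.5689239501953, 139.79371643066406), 11.263819694519043)
S 2896 0.021721524687819332 ((576.7215576171875, 59.64521026611328), (220.5070343017578, 142.43667602539062), 11.267450332641602)
((576.9692993164062, 60.38918685913086), (226.5689239501953, 143.80178833007812), 11.263819694519043)
pin btn flange tip [[0.4713, 0.3628, 0.042], [0.4785, 0.3256, 0.042], [0.4934, 0.2286, 0.042]] 0.13598711248369483
scene tip,btn [[0.496, 0.2306, 0.042], [0.4737, 0.3613, 0.042]] 0.1325160821756159
bush scene z.088 [[0.48924165 0.06397346 0.088     ]] depth [[0.49581262 0.06714816 0.0853135 ]
 [0.4805627  0.06333439 0.0943012 ]
 [0.49173206 0.06188238 0.09895248]]
```

```bash
cat >> m.py <<'E'
print('---')
y=np.radians(11.3); ex=np.array([np.cos(y),np.sin(y),0]); ey=np.array([-np.sin(y),np.cos(y),0]); O=np.array([.5841,.0621,0])
st=lambda P:np.c_[(P-O)@ex,(P-O)@ey,P[:,2]]
pad=px(T,f([(660,205),(677,203),(694,198)])); print('pad world',pad.round(4).tolist(),'stand',st(pad).round(4).tolist())
q=px(S,g([(385,215),(365,262),(225,245)])); 
# clevis tops from scene cloud
for n,c in zip('TS',C):
    P=c.reshape(-1,3); Q=st(P); m=(abs(Q[:,0]+.095)<.03)&(abs(Q[:,1])<.035)&(Q[:,2]>.09)&(Q[:,2]<.115)
    print(n,'clevis',m.sum(),Q[m].mean(0),Q[m].min(0),Q[m].max(0))
    m=(Q[:,0]<-.02)&(Q[:,0]>-.08)&(abs(Q[:,1])<.05)&(Q[:,2]>.05)&(Q[:,2]<.085); print('posts',m.sum(),Q[m].mean(0))
    m=(P[:,0]>.2)&(P[:,0]<1.2)&(P[:,1]<-.05)&(P[:,1]>-.6)&(P[:,2]>.05)&(P[:,2]<.3)
    if n=='T': print('tray',P[m][:, :].min(0),np.percentile(P[m],[50,99],axis=0))
    # pin: points above .03
    d=np.array([.164,-.986,0]); d/=np.linalg.norm(d); b=px(T,f([(88,467)]),.042)[0]
    s=(P-b)@d; l=(P-b)@np.cross([0,0,1],d); m=(s>.075)&(s<.125)&(abs(l)<.012)&(P[:,2]>.04)&(P[:,2]<.06)
    if m.sum()>5: 
        print('shank',m.sum(),'lateral fit',np.polyfit(s[m],l[m],1),'zmax',P[m][:,2].max())
    m=(s>.01)&(s<.07)&(abs(l)<.03)&(P[:,2]>.06); print('flange',m.sum(),s[m].mean(),l[m].mean(),P[m].mean(0),P[m][:,2].max())
E
python3 m.py | sed '1,/---/d'
```

```text
pad world [[0.5663, 0.0258, 0.1771], [0.5667, 0.0166, 0.1769], [0.5685, 0.0072, 0.1776]] stand [[-0.0246, -0.0321, 0.1771], [-0.026, -0.0412, 0.1769], [-0.026, -0.0507, 0.1776]]
T clevis 124 [-0.09624659  0.00523588  0.0986547 ] [-0.11136051 -0.01709752  0.09022332] [-0.08049794  0.02687226  0.10534271]
posts 54 [-0.03123902 -0.01010134  0.07651396]
tray [ 0.4058935  -0.59993922  0.050024  ] [[ 0.66190732 -0.27268641  0.19788567]
 [ 1.07579845 -0.05922723  0.21390436]]
shank 101 lateral fit [ 0.02973825 -0.00318804] zmax 0.05378702284415438
flange 40 0.036990156728458165 -0.0010096390880426735 [0.47641662 0.3261148  0.06506455] 0.0713363931252521
S clevis 197 [-0.09456331  0.00387083  0.09963878] [-0.10850335 -0.01998466  0.09013584] [-0.07782313  0.02543417  0.10732675]
posts 116 [-0.03487758  0.00242988  0.06685157]
shank 169 lateral fit [0.00137221 0.00118021] zmax 0.05344164953868528
flange 88 0.035363141464005106 0.0009079433825046136 [0.47804126 0.3280344  0.06653586] 0.0725469478429492
```

```bash
cat >> h.py <<'E'
Y=np.radians(11.3); EX=np.array([np.cos(Y),np.sin(Y),0]); EY=np.array([-np.sin(Y),np.cos(Y),0]); O=np.array([.5841,.0621,0])
W=lambda x,y,z:O+x/1000*EX+y/1000*EY+np.array([0,0,z/1000])   # stand mm -> world
def down(deg): return R.from_euler('z',deg,degrees=True)*R.from_quat([1,0,0,0])
def rel(p,deg,s=None):
    "row numbers to TCP position p, pointing down with tool x at yaw deg"
    s=s or readout.sense(); r=R.from_quat(s['tool_rot'])
    print((r.inv()*down(deg)).as_rotvec(degrees=True).round(1).tolist(),(r.inv().apply(np.array(p)-s['tcp_pos'])*1000).round(1).tolist())
E
python3 - <<'E'
from h import *
p=W(-26,-41,0); print(p)
rel([.3,-.5,.33],11.3); rel([p[0],p[1],.30],11.3); rel([p[0],p[1],.22],11.3)
E
```

```text
[0.56663781 0.0168002  0.        ]
[-0.1, -0.0, 14.5] [52.1, -43.8, -74.5]
[-0.1, -0.0, 14.5] [517.2, -392.7, -43.6]
[-0.1, -0.0, 14.5] [517.2, -392.6, 36.4]
```

move_arm --pt "0 0 14.5 52 -44 -75 1" --pt "0 0 14.5 52 -44 -75 1" --pt "0 0 14.5 517 -393 -75 1" --pt "0 0 14.5 517 -393 -75 1" --pt "0 0 14.5 517 -393 -75 1" --pt "0 0 14.5 517 -393 -75 1" --pt "0 0 14.5 517 -393 -75 1" --pt "0 0 14.5 517 -393 -75 1" --pt "0 0 14.5 517 -393 -75 1" --pt "0 0 14.5 517 -393 -75 1" --pt "0 0 14.5 517 -393 -75 1" --pt "0 0 14.5 517 -393 -75 1" --squeeze 40

```text
t: 1.1
tcp_pos: [0.4858, -0.1388, 0.3272]
tool_rot: [0.995, 0.099, -0.0, -0.0]
force: [0.7, -1.0, -0.3]
finger_gap: -0.0
gripper_force: 0.0
```

move_arm --pt "0 0 0 250 0 0 1"

```text
t: 1.18
tcp_pos: [0.5222, -0.126, 0.3267]
tool_rot: [0.995, 0.1, -0.004, -0.003]
force: [0.1, -1.4, -0.2]
finger_gap: -0.0
gripper_force: 0.0
```

```bash
python3 - <<'E'
from h import *
p=W(-26,-41,0)
rel([p[0],p[1],.30],11.3); rel([p[0],p[1],.215],11.3)
E
```

```text
[-0.4, 0.4, 0.2] [72.2, -130.9, 27.1]
[-0.4, 0.4, 0.2] [72.7, -130.3, 112.1]
```

move_arm --pt "0 0 0 72 -131 27 1" --pt "0 0 0 72 -131 27 1" --pt "0 0 0 72 -131 27 1" --pt "0 0 0 72 -131 27 1" --pt "0 0 0 72 -131 105 1" --pt "0 0 0 72 -131 105 1" --pt "0 0 0 72 -131 105 1" --pt "0 0 0 72 -131 105 1"

```text
t: 1.85
tcp_pos: [0.5698, 0.0103, 0.2205]
tool_rot: [0.995, 0.099, -0.003, -0.001]
force: [0.7, -0.1, 1.8]
finger_gap: -0.0
gripper_force: 0.0
```

```bash
python3 - <<'E'
from h import *
s=readout.sense(); print(s['t'],s['tcp_pos'],s['force'])
for fi in (42,36,30,24,18,12,6,2.7):
    a=np.radians(fi); p=W(70-128.1*np.cos(a),-41,88+128.1*np.sin(a)+25); print(fi,end=' '); rel(p,11.3,s)
t=snap('top','top1')['img'][150:260,220:330]; u=snap('scene','sc1')['img'][110:230,200:340]
cv2.imwrite('pics/c1.png',np.hstack([cv2.resize(t,(380,380)),cv2.resize(u,(420,380))])[:,:,::-1])
E
```

```text
1.85 [0.56975006 0.0102964  0.22054379] [ 0.6694642  -0.06943445  1.77983838]
42 [-0.1, 0.3, 0.0] [-0.8, -6.9, 21.8]
36 [-0.1, 0.3, 0.0] [-9.2, -6.9, 32.3]
30 [-0.1, 0.3, 0.0] [-16.5, -6.9, 43.6]
24 [-0.1, 0.3, 0.0] [-22.5, -6.9, 55.6]
18 [-0.1, 0.3, 0.0] [-27.2, -6.9, 68.1]
12 [-0.1, 0.3, 0.0] [-30.6, -6.8, 81.1]
6 [-0.1, 0.3, 0.0] [-32.6, -6.8, 94.4]
2.7 [-0.1, 0.3, 0.0] [-33.2, -6.8, 101.7]
```

View pics/c1.png

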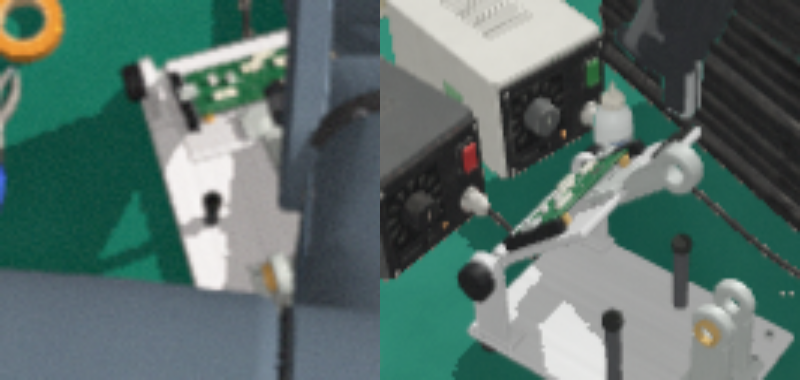

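move_arm --pt "0 0 0 1 0 12 1" --pt "0 0 0 1 0 20 1" --pt "0 0 0 -5 0 29 1" --pt "0 0 0 -11 0 39 1" --pt "0 0 0 -17 0 49 1" --pt "0 0 0 -22 0 59 1" --pt "0 0 0 -26 0 69 1" --pt "0 0 0 -29 0 80 1" --pt "0 0 0 -31 0 90 1" --pt "0 0 0 -31 0 96 1" --pt "0 0 0 -32 0 99 1" --pt "0 0 0 -32 0 99 1"

```text
t: 2.95
tcp_pos: [0.5411, 0.0031, 0.124]
tool_rot: [0.995, 0.098, 0.001, 0.0]
force: [0.9, -0.4, 1.6]
finger_gap: -0.0
gripper_force: 0.3
```

```bash
python3 - <<'E'
from h import *
s=readout.sense(); print(s['t'],s['tcp_pos'],s['force'])
rel(W(-58,-41,94+25),11.3,s)
E
```

```text
2.95 [0.54105983 0.00305596 0.12400386] [ 0.9050395  -0.35252764  1.61693912]
[0.1, -0.1, -0.0] [-4.2, -8.5, 5.0]
```

move_arm --pt "0 0 0 -3 -3 0 1" --pt "0 0 0 -3 -3 2 1" --pt "0 0 0 -3 -3 4 1" --pt "0 0 0 -3 -3 6 1" --pt "0 0 0 -3 -3 7 1" --pt "0 0 0 -3 -3 8 1" --pt "0 0 0 -3 -3 8 1"

```text
t: 3.53
tcp_pos: [0.5365, 0.006, 0.1188]
tool_rot: [0.995, 0.099, 0.001, 0.0]
force: [-5.0, -0.1, 28.2]
finger_gap: -0.001
gripper_force: 13.9
```

```bash
python3 - <<'E'
from h import *
s=readout.sense(); print(s['t'],s['tcp_pos'],s['force'])
rel(W(-58,-41,94+25),11.3,s)
u=snap('scene','sc2')['img'][110:230,190:350]
cv2.imwrite('pics/c2.png',cv2.resize(u,(800,600),interpolation=cv2.INTER_CUBIC)[:,:,::-1])
E
```

```text
3.5333 [0.53649355 0.00601195 0.118824  ] [-5.0217953  -0.06381187 28.179933  ]
[0.1, -0.1, 0.1] [-0.3, -4.7, -0.2]
```

View pics/c2.png

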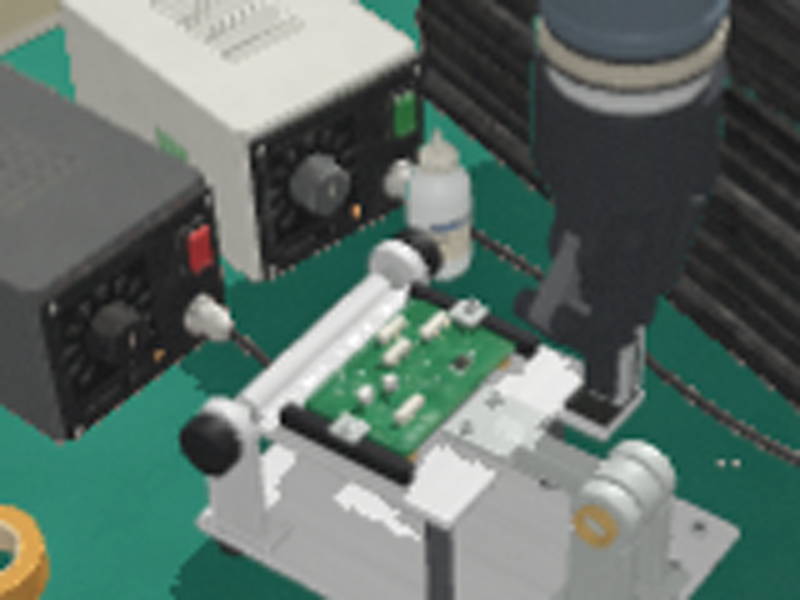

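```bash
python3 - <<'E'
from h import *
s=readout.sense()
rel([.48,.28,.28],9.5,s)
E
```

```text
[0.1, -0.1, 1.9] [-1.2, -279.6, -161.4]
```

move_arm --pt "0 0 0 0 0 -40 1" --pt "0 0 0 0 0 -80 1" --pt "0 0 0 0 0 -120 0" --pt "0 0 1.9 0 -40 -160 0" --pt "0 0 1.9 0 -80 -160 0" --pt "0 0 1.9 0 -120 -160 0" --pt "0 0 1.9 0 -160 -160 0" --pt "0 0 1.9 0 -200 -160 0" --pt "0 0 1.9 0 -240 -160 0" --pt "0 0 1.9 -1 -280 -160 0" --pt "0 0 1.9 -1 -280 -160 0" --pt "0 0 1.9 -1 -280 -160 0"

```text
t: 4.58
tcp_pos: [0.4783, 0.2824, 0.2745]
tool_rot: [0.996, 0.085, -0.001, 0.0]
force: [0.1, -0.5, 1.0]
finger_gap: 0.999
gripper_force: 0.0
```

```bash
python3 - <<'E'
from h import *
s=readout.sense(); print(s['t'],s['tcp_pos'],s['force'])
w=snap('wrist','w3'); r,t=cam(w); print(w['fovy'],w['k1'],-r.T@t,r[2])
cv2.imwrite('pics/w3b.png',cv2.resize(w['img'],(800,600),interpolation=cv2.INTER_CUBIC)[:,:,::-1])
p=W(-95,25,88);print(proj(w,[p,[.4947,.2296,.042],[.4829,.3006,.042],[.4717,.3677,.042]]).round(1).tolist())
E
```

```text
4.5833 [0.47834052 0.2824469  0.27449808] [ 0.07869318 -0.45114696  1.02897677]
71.49549091982408 -0.005606422375337739 [0.5603781  0.29680597 0.39109142] [-0.31911505 -0.05584359 -0.94606928]
[[471.3, 218.6], [324.9, 178.1], [265.7, 177.9], [209.8, 177.7]]
```

View pics/w3b.png

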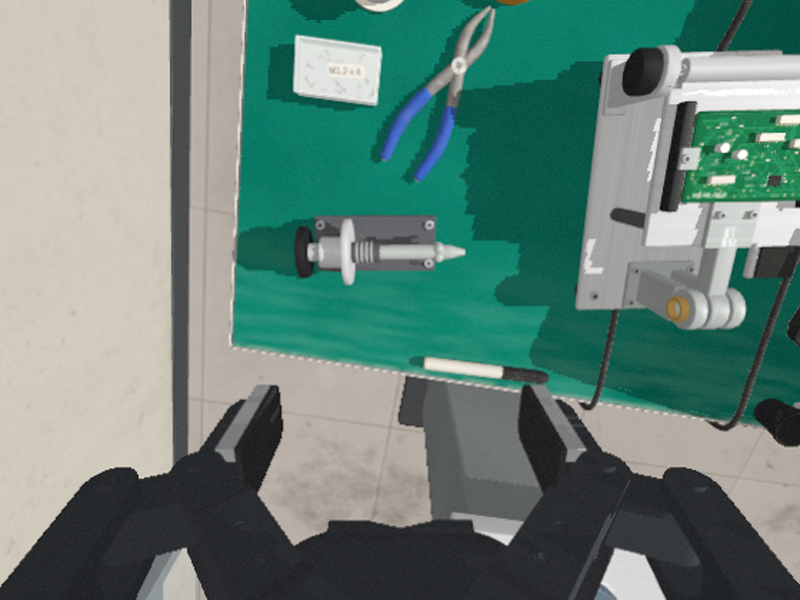

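```bash
cat > brass.py <<'E'
from h import *
import sys
from scipy.optimize import minimize
def brass(s,p0,hw=22):
    u,v=proj(s,p0)[0].astype(int); h=cv2.cvtColor(s['img'],cv2.COLOR_RGB2HSV)
    m=((h[...,0]>=12)&(h[...,0]<=26)&(h[...,1]>110)&(h[...,2]>70)).astype(np.uint8)
    k=np.zeros_like(m); k[v-hw:v+hw,u-hw:u+hw]=m[v-hw:v+hw,u-hw:u+hw]
    c,_=cv2.findContours(k,0,2); 
    if not c: return None
    c=max(c,key=cv2.contourArea); hull=cv2.convexHull(c).reshape(-1,2); return hull
def model(p):
    a=np.linspace(0,2*np.pi,60); c=lambda y:np.array([p+EX*.01*np.cos(i)+np.array([0,0,.01*np.sin(i)])+EY*y for i in a])
    return c(0),c(-.006)
def stats(h):
    M=cv2.moments(h.reshape(-1,1,2).astype(np.float32)); return np.array([M['m10']/M['m00'],M['m01']/M['m00']]),M['m00']
def fit(s,p0):
    h=brass(s,p0); 
    if h is None: return None
    c,a=stats(h)
    def pc(d):
        q=model(p0+np.r_[d,0]/1000); hull=cv2.convexHull(proj(s,np.vstack(q)).astype(np.float32)); return stats(hull)
    r=minimize(lambda d:((pc(d)[0]-c)**2).sum(),[0,0],method='Nelder-Mead'); return r.x.round(2),c.round(1),a,pc([0,0])[1].round(1)
if __name__=='__main__':
    p=W(-95,25,88); print(p)
    for t in ('w3','top0','scene0','sc2'): print(t,fit(load(t),p))
E
python3 brass.py; python3 - <<'E'
from h import *
s=readout.sense()
d=np.array([.164,-.986,0]); b=np.array([.4947,.2296,0])-d*.118
rel(b+[0,0,.12],9.5,s); rel(b+[0,0,.076],9.5,s)
w=load('w3'); uv=np.array([(304,251),(465,252),(378,252),(346,252)])/1.4286
print(px(w,uv,.042).round(4).tolist())
P=cloud(w).reshape(-1,3); q=P[(P[:,2]>.066)&(P[:,2]<.08)&(np.hypot(P[:,0]-.478,P[:,1]-.326)<.03)]; print(len(q),q.mean(0),q.max(0),q.min(0))
q=P[(P[:,2]>.044)&(P[:,2]<.06)&(P[:,1]>.243)&(P[:,1]<.298)&(abs(P[:,0]-.487)<.03)];print(len(q),np.polyfit(q[:,1],q[:,0],1),np.polyval(np.polyfit(q[:,1],q[:,0],1),[.25,.2956,.34]))
E
```

```text
[0.48604295 0.06800048 0.088     ]
[0.0, 0.1, 0.1] [7.5, -64.9, 154.5]
[0.0, 0.1, 0.1] [7.6, -64.9, 198.5]
[[0.4748, 0.3643, 0.042], [0.4969, 0.2293, 0.042], [0.4845, 0.3022, 0.042], [0.4799, 0.329, 0.042]]
101 [0.48124753 0.32815809 0.06760066] [0.49348777 0.33222858 0.0704642 ] [0.46948455 0.32388357 0.06600695]
417 [-0.17482496  0.53837505] [0.49466881 0.48669679 0.47893456]Traceback (most recent call last):
  File "brass.py", line 25, in <module>
    for t in ('w3','top0','scene0','sc2'): print(t,fit(load(t),p))
                                                   ~~~^^^^^^^^^^^
  File "brass.py", line 22, in fit
    r=minimize(lambda d:((pc(d)[0]-c)**2).sum(),[0,0],method='Nelder-Mead'); return r.x.round(2),c.round(1),a,pc([0,0])[1].round(1)
                                                                                                              ^^^^^^^^^^^^^^^^^^
AttributeError: 'float' object has no attribute 'round'
```

```bash
sed -i 's/\[1\].round(1)$/[1]/' brass.py; python3 brass.py; python3 - <<'E'
from h import *
s=readout.sense(); b=np.array([.4765,.3463,0])
rel(b+[0,0,.12],9.7,s); rel(b+[0,0,.076],9.7,s)
E
```

```text
[0.48604295 0.06800048 0.088     ]
w3 (array([2.82, 1.55]), array([473.9, 215.9]), 203.0, 264.20737809082493)
top0 (array([-0.16,  0.94]), array([297.5, 230. ]), 11.0, 25.202517630532384)
scene0 (array([ 4.17, -1.37]), array([308.6, 214.9]), 33.5, 63.506204242352396)
sc2 (array([ 4.13, -0.95]), array([308.4, 215. ]), 31.5, 63.506204242352396)
[0.0, 0.1, -0.1] [8.7, -65.0, 154.5]
[0.0, 0.1, -0.1] [8.8, -65.0, 198.5]
```

move_arm --pt "0 0 0 9 -40 10 0" --pt "0 0 0 9 -65 45 0" --pt "0 0 0 9 -65 85 0" --pt "0 0 0 9 -65 125 0" --pt "0 0 0 9 -65 155 0" --pt "0 0 0 9 -65 175 0" --pt "0 0 0 9 -65 190 0" --pt "0 0 0 9 -65 198 0" --pt "0 0 0 9 -65 198 0" --pt "0 0 0 9 -65 198 0" --squeeze 30

```text
t: 5.47
tcp_pos: [0.4792, 0.3448, 0.0774]
tool_rot: [0.997, 0.081, -0.0, 0.0]
force: [-0.5, 0.4, 0.4]
finger_gap: 1.002
gripper_force: 0.0
```

```bash
python3 - <<'E'
from h import *
s=readout.sense(); print(s['t'],s['tcp_pos'],s['force'])
rel([.4765,.3463,.076],9.7,s)
w=snap('wrist','w4')
cv2.imwrite('pics/w4b.png',cv2.resize(w['img'],(800,600),interpolation=cv2.INTER_CUBIC)[:,:,::-1])
E
```

```text
5.4667 [0.47920363 0.34484894 0.0773821 ] [-0.45870516  0.44955093  0.3671875 ]
[0.0, 0.0, -0.4] [-2.4, -1.9, 1.4]
```

View pics/w4b.png

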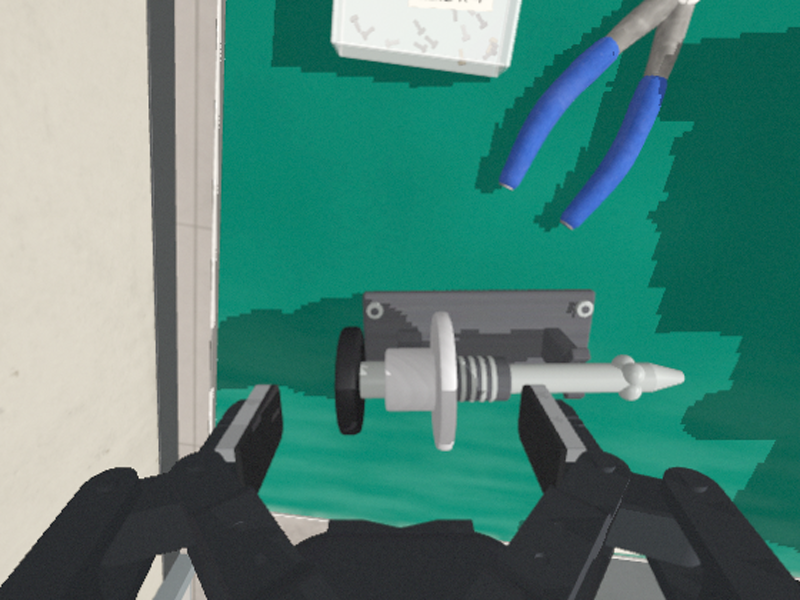

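```bash
python3 - <<'E'
from h import *
s=readout.sense();w=load('w4'); p=s['tcp_pos']; r=R.from_quat(s['tool_rot'])
print('tcp at z.042',(proj(w,[p[0],p[1],.042])*1.4286))
print('finger tip corners',(proj(w,p+r.apply(np.array([[x,y,z] for y in(-.0425,.0425) for x in(-.011,.011) for z in (.012,.025)])))*1.4286).round(0).tolist())
a=px(w,np.array([(350,381),(680,378),(375,380),(600,379)])/1.4286,.042); print(a.round(4).tolist())
print('yaw',np.degrees(np.arctan2(-(a[1]-a[0])[0],(a[1]-a[0])[1])), 'tool lat/along',(r.inv().apply(a-p)*1000).round(1).tolist())
u,v=np.array([(444,380),(457,330),(338,380)]).T/1.4286
P=cloud(w)
c=P.reshape(-1,3); q=c[(c[:,2]>.045)&(c[:,2]<.06)&(c[:,1]>.245)&(c[:,1]<.298)&(abs(c[:,0]-.487)<.02)]
d=r.inv().apply(q-p)*1000; print('shank lateral in tool',np.polyfit(d[:,1],d[:,0],1),np.median(d[:,0]),len(d))
E
```

```text
tcp at z.042 [[399.2027517  374.06049613]]
finger tip corners [[282.0, 433.0], [291.0, 413.0], [276.0, 380.0], [286.0, 362.0], [516.0, 433.0], [507.0, 412.0], [522.0, 379.0], [512.0, 362.0]]
[[0.4732, 0.3648, 0.042], [0.4962, 0.2307, 0.042], [0.4753, 0.3547, 0.042], [0.4905, 0.2633, 0.042]]
yaw -170.23260353832546 tool lat/along [[-3.2, -20.3, 36.1], [-2.2, 115.8, 36.1], [-2.8, -10.0, 36.1], [-2.6, 82.8, 36.1]]
shank lateral in tool [-0.00400679 -0.4127107 ] -0.5050367435979733 1303
```

move_arm --pt "0 0 0 -2 0 0 0.3" --pt "0 0 -0.4 -2 0 0 0.4" --pt "0 0 -0.4 -2 0 0 1" --pt "0 0 -0.4 -2 0 0 1" --pt "0 0 -0.4 -2 0 0 1" --pt "0 0 -0.4 -2 0 0 1" --pt "0 0 -0.4 -2 0 0 1" --pt "0 0 -0.4 -2 0 0 1" --squeeze 40

```text
t: 6.18
tcp_pos: [0.4772, 0.345, 0.079]
tool_rot: [0.996, 0.086, 0.001, 0.001]
force: [-0.1, -4.2, 7.8]
finger_gap: 0.424
gripper_force: 39.5
```

move_arm --pt "0 0 0 0 0 -3 1" --pt "0 0 0 0 0 -10 1" --pt "0 0 0 0 0 -25 1" --pt "0 0 0 0 0 -50 1" --pt "0 0 0 0 0 -80 1" --pt "0 0 0 0 0 -100 1" --pt "0 0 0 0 0 -100 1"

```text
t: 6.77
tcp_pos: [0.479, 0.3472, 0.1821]
tool_rot: [0.996, 0.086, 0.004, -0.002]
force: [1.2, 0.8, -1.0]
finger_gap: 0.428
gripper_force: 40.2
```

```bash
python3 - <<'E'
from h import *
s=readout.sense(); print(s['t'],s['tcp_pos'],R.from_quat(s['tool_rot']).as_rotvec(degrees=True),s['force'],s['ft_torque'],s['finger_gap'],s['gripper_force'])
w=snap('wrist','w5'); u=snap('scene','sc5')['img']; 
a=cv2.resize(w['img'][140:350,120:540],(800,400),interpolation=cv2.INTER_CUBIC)
b=cv2.resize(u[180:300,180:340],(266,200),interpolation=cv2.INTER_CUBIC); b=np.pad(b,((0,0),(0,534),(0,0)))
t=snap('top','top5')['img'][200:275,160:310]; t=cv2.resize(t,(400,200),interpolation=cv2.INTER_CUBIC); b[:,300:700]=t
cv2.imwrite('pics/w5b.png',np.vstack([a,b])[:,:,::-1])
E
```

```text
6.7667 [0.47904439 0.34720969 0.18207369] [-179.12673954  -15.43939072   -0.80477274] [ 1.23679644  0.79547012 -0.98397349] [ 0.04021483 -0.04135599 -0.01225794] 0.42828052495865293 40.24456322193146
```

View pics/w5b.png

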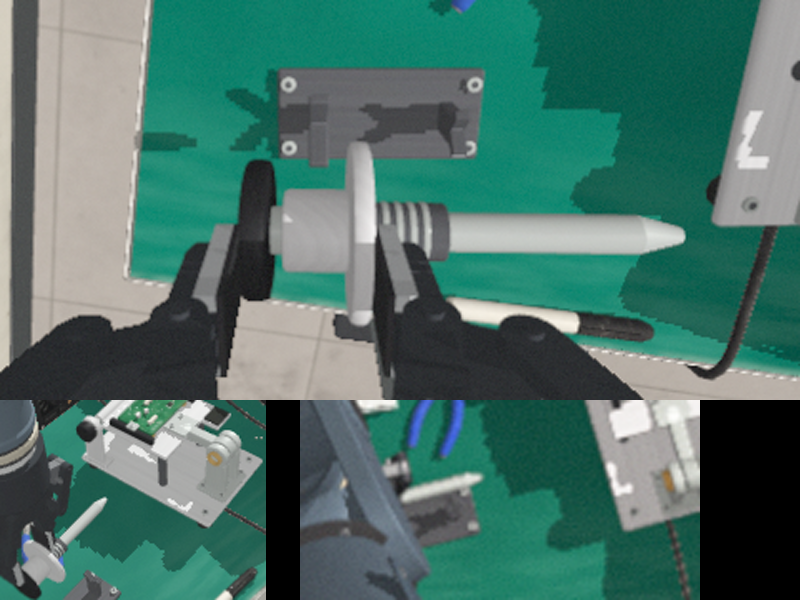

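```bash
cat > pin.py <<'E'
from h import *
from scipy.optimize import least_squares
def pinfit(w,s):
    p=s['tcp_pos']; r=R.from_quat(s['tool_rot']); c=cloud(w).reshape(-1,3); c=c[~np.isnan(c[:,0])]
    d=r.inv().apply(c-p)*1000; m=(d[:,1]>50)&(d[:,1]<98)&(abs(d[:,0])<12)&(d[:,2]>24)&(d[:,2]<50); d=d[m]
    if len(d)<20: return len(d)
    f=lambda v:np.hypot(d[:,0]-v[0]-v[2]*(d[:,1]-75),d[:,2]-v[1]-v[3]*(d[:,1]-75))-6
    q=least_squares(f,[0,37,0,0],loss='soft_l1'); v=q.x
    return len(d),'x,z at y=75',v[:2].round(2),'slopes deg',np.degrees(v[2:]).round(2),'tip x,z',(v[:2]+40*v[2:]).round(2),'rms',np.sqrt((q.fun**2).mean()).round(2)
if __name__=='__main__':
    s=readout.sense()
    for t in('w5','sc5','top5'): print(t,pinfit(load(t),s))
    p=s['tcp_pos']; r=R.from_quat(s['tool_rot'])
    # pixel ray of the tip, intersect tool plane y=115 and z=37
    w=load('w5'); cr,ct=cam(w); c=r.inv().apply(-cr.T@ct-p)*1000
    for uv in ([479.6,263.9],[120+236*.525+12,140+230*.525],[120+450*.525,140+234*.525]):
        n=r.inv().apply(ray(w,[uv])@cr)[0]; 
        print(uv,'at z=37',(c+n*(37-c[2])/n[2]).round(1))
    print('cam in tool',c.round(1))
E
python3 pin.py
```

```text
w5 (1717, 'x,z at y=75', array([ 3.76, 31.19]), 'slopes deg', array([-0.01, -1.33]), 'tip x,z', array([ 3.75, 30.26]), 'rms', np.float64(0.51))
sc5 (154, 'x,z at y=75', array([ 2.77, 30.9 ]), 'slopes deg', array([-0.34, -1.78]), 'tip x,z', array([ 2.53, 29.66]), 'rms', np.float64(0.84))
top5 (105, 'x,z at y=75', array([-2.16, 34.81]), 'slopes deg', array([ 0.07, -2.37]), 'tip x,z', array([-2.11, 33.16]), 'rms', np.float64(1.58))
[479.6, 263.9] at z=37 [ -0.8 121.1  37. ]
[255.9, 260.75] at z=37 [  1.4 -16.1  37. ]
[356.25, 262.85] at z=37 [-0.  45.3 37. ]
cam in tool [  85.2   -1.1 -123. ]
```

```bash
python3 - <<'E'
from pin import *
w=load('w4'); s=dict(tcp_pos=np.array([.47920363,.34484894,.0773821]),tool_rot=np.array([.997,.081,0,0]))
print(pinfit(w,s))
for t,s in (('scene0',s),('top0',s)): print(t,pinfit(load(t),s))
s=readout.sense(); print(s['t'],s['tcp_pos'],s['tool_rot'])
E
```

```text
(2063, 'x,z at y=75', array([-0.77, 36.22]), 'slopes deg', array([ 1.27, -2.24]), 'tip x,z', array([ 0.12, 34.65]), 'rms', np.float64(1.95))
scene0 (182, 'x,z at y=75', array([-1.46, 33.84]), 'slopes deg', array([-0.59, -1.89]), 'tip x,z', array([-1.87, 32.52]), 'rms', np.float64(2.33))
top0 (103, 'x,z at y=75', array([-3.97, 36.16]), 'slopes deg', array([ 2.64, -0.95]), 'tip x,z', array([-2.13, 35.5 ]), 'rms', np.float64(1.98))
6.9167 [0.47583212 0.34543879 0.17681916] [ 9.96316843e-01  8.57456243e-02 -6.44511354e-04  1.43863794e-04]
```

```bash
python3 - <<'E'
from pin import *
for n in ('wrist','scene','top'):
    s=readout.sense(); print(s['tcp_pos'].round(4)); w=snap(n,n+'6'); print(n,pinfit(w,s))
s=readout.sense(); r=R.from_quat(s['tool_rot']); print((r.inv()*down(11.3)).as_rotvec(degrees=True),s['force'],s['finger_gap'])
from brass import fit
p=W(-95,25,88)
for n in ('wrist','scene','top'):print(fit(load(n+'6'),p))
rel(W(-95+3,25+115+25,88+36.5),11.3,s)
E
```

```text
[0.4758 0.3454 0.1768]
wrist (1735, 'x,z at y=75', array([-0.12, 36.33]), 'slopes deg', array([-0.15, -1.57]), 'tip x,z', array([-0.22, 35.23]), 'rms', np.float64(0.54))
[0.4755 0.3452 0.1761]
scene (175, 'x,z at y=75', array([ 0.45, 33.69]), 'slopes deg', array([-0.  , -2.19]), 'tip x,z', array([ 0.45, 32.16]), 'rms', np.float64(0.94))
[0.4754 0.3451 0.1757]
top (107, 'x,z at y=75', array([-2.9 , 35.82]), 'slopes deg', array([ 1.9 , -0.11]), 'tip x,z', array([-1.58, 35.75]), 'rms', np.float64(1.67))
[ 0.05039095  0.20316047 -1.46999821] [-0.95619601 -0.33376178 -2.39066753] 0.42262858327677366
None
(array([ 4.13, -0.95]), array([308.4, 215. ]), 31.5, 63.506204242352396)
(array([0.06, 0.67]), array([297.6, 229.9]), 10.5, 25.202517630532384)
[0.1, 0.2, -1.5] [-37.4, 134.8, 51.4]
```

```bash
cat >> h.py <<'E'
def rel2(p,deg,tilt,s=None):
    s=s or readout.sense(); r=R.from_quat(s['tool_rot']); t=down(deg)*R.from_euler('x',tilt,degrees=True)
    print((r.inv()*t).as_rotvec(degrees=True).round(1).tolist(),(r.inv().apply(np.array(p)-s['tcp_pos'])*1000).round(1).tolist())
E
python3 -c "
from h import *
rel2(W(-92.5,154,126.4),11.3,1.6)"
```

```text
[1.7, 0.2, -1.5] [-37.6, 145.8, 49.5]
```

move_arm --pt "1.7 0.2 -1.5 -10 35 5 1" --pt "1.7 0.2 -1.5 -22 70 18 1" --pt "1.7 0.2 -1.5 -32 105 32 1" --pt "1.7 0.2 -1.5 -37 130 44 1" --pt "1.7 0.2 -1.5 -38 142 49 1" --pt "1.7 0.2 -1.5 -38 146 49.5 1" --pt "1.7 0.2 -1.5 -38 146 49.5 1" --pt "1.7 0.2 -1.5 -38 146 49.5 1" --pt "1.7 0.2 -1.5 -38 146 49.5 1" --pt "1.7 0.2 -1.5 -38 146 49.5 1"

```text
t: 7.9
tcp_pos: [0.4644, 0.1963, 0.1282]
tool_rot: [0.995, 0.099, 0.001, -0.015]
force: [0.6, -0.6, -0.6]
finger_gap: 0.428
gripper_force: 40.8
```

```bash
cat > look.py <<'E'
from pin import *; from brass import fit,brass
import sys
tag=sys.argv[1]
p=W(-95,25,88)
for n in ('wrist','scene','top'):
    s=readout.sense(); w=snap(n,n+tag); print(n,s['tcp_pos'].round(4),s['t'],pinfit(w,s)); print('   bush',fit(w,p))
s=readout.sense(); r=R.from_quat(s['tool_rot']); print((r.inv()*down(11.3)).as_rotvec(degrees=True),s['force']); rel2(W(-92.5,154,126.4),11.3,1.6,s)
a=load('wrist'+tag)['img']; u,v=proj(load('wrist'+tag),p)[0].astype(int); a=cv2.resize(a[v-60:v+60,u-100:u+60],(800,600),interpolation=cv2.INTER_CUBIC); print(u-100,v-60)
cv2.imwrite(f'pics/l{tag}.png',a[:,:,::-1])
E
python3 look.py 7
```

```text
wrist [0.4644 0.1963 0.1282] 7.9 (1738, 'x,z at y=75', array([-0.09, 36.23]), 'slopes deg', array([ 0.02, -1.71]), 'tip x,z', array([-0.08, 35.04]), 'rms', np.float64(0.54))
   bush (array([2.66, 1.79]), array([505.6, 263.7]), 851.5, 1012.5518258854281)
scene [0.4643 0.1963 0.1282] 7.95 (116, 'x,z at y=75', array([ 0.07, 33.51]), 'slopes deg', array([ 0.47, -2.06]), 'tip x,z', array([ 0.4 , 32.07]), 'rms', np.float64(0.94))
   bush (array([ 4.18, -1.26]), array([308.5, 214.9]), 33.0, 63.506204242352396)
top [0.4642 0.1961 0.1282] 8.0 14
   bush (array([0.06, 0.67]), array([297.6, 229.9]), 10.5, 25.202517630532384)
[-1.6992646  -0.26833723  0.10382114] [ 0.5348848   0.17488904 -1.01238987]
[-0.1, -0.3, 0.1] [-1.2, 0.9, 1.7]
400 207
```

View pics/l7.png

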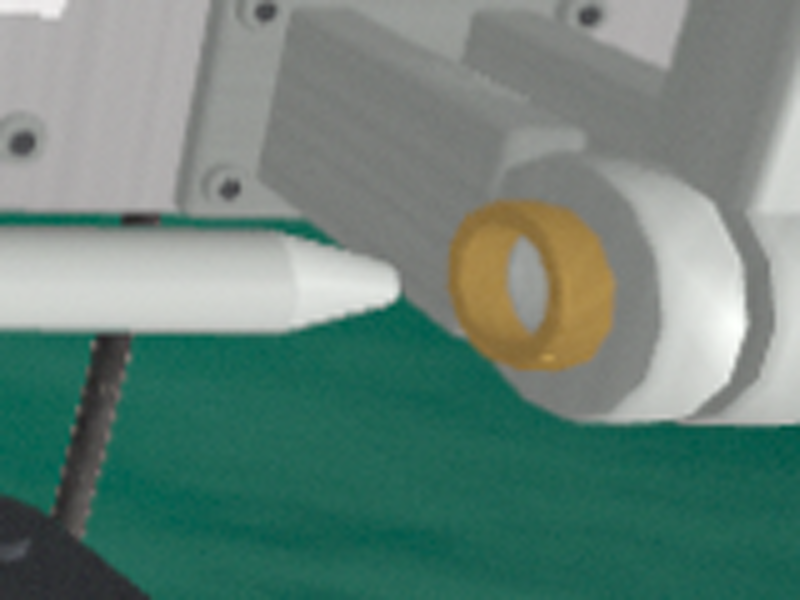

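```bash
cat > bore.py <<'E'
from pin import *
def borefit(w,verbose=True):
    c=cloud(w).reshape(-1,3); c=c[~np.isnan(c[:,0])]; d=np.c_[(c-O)@EX,(c-O)@EY,c[:,2]]*1000
    out=[]
    for y0,y1,rad in((20.5,24,10),(10.5,17.5,16),(-17.5,-10.5,16)):
        m=(d[:,1]>y0)&(d[:,1]<y1)&(np.hypot(d[:,0]+93,d[:,2]-88)<rad+5)&(np.hypot(d[:,0]+93,d[:,2]-88)>rad-4)&(d[:,2]>86); e=d[m]
        if len(e)<8: continue
        q=least_squares(lambda v:np.hypot(e[:,0]-v[0],e[:,2]-v[1])-rad,[-93,88],loss='soft_l1'); out.append((y0,len(e),q.x.round(2),np.sqrt((q.fun**2).mean()).round(2)))
    f=d[(np.hypot(d[:,0]+93,d[:,2]-88)<10)&(abs(d[:,1]-25)<4)]; 
    return out,'face y',np.percentile(f[:,1],[10,50,90]).round(1) if len(f)>5 else None
def pintip(w,s):
    v=pinfit(w,s); 
    if isinstance(v,int): return v
    a,b=v[2],np.tan(np.radians(v[4])); P=np.array([[a[0]+b[0]*(y-75),y,a[1]+b[1]*(y-75)] for y in(50,115)])
    Wd=s['tcp_pos']+R.from_quat(s['tool_rot']).apply(P/1000); return (np.c_[(Wd-O)@EX,(Wd-O)@EY,Wd[:,2]]*1000).round(2).tolist()
if __name__=='__main__':
    import sys; tag=sys.argv[1]
    for n in('wrist','scene','top'):
        s=readout.sense(); w=snap(n,n+tag); print(n,borefit(w),'\n   pin y50,tip',pintip(w,s))
    s=readout.sense();print(s['t'],s['force'],s['tcp_pos'])
    rel2(W(-92.5,154,126.4),11.3,1.6,s)
E
python3 bore.py 8
```

```text
wrist ([(20.5, 245, array([-92.25,  87.22]), np.float64(1.43)), (10.5, 639, array([-92.44,  86.92]), np.float64(0.56))], 'face y', array([21.8, 24.6, 25.7])) 
   pin y50,tip [[-91.2, 105.94, 89.72], [-91.13, 40.91, 89.65]]
scene ([(20.5, 19, array([-92.98,  88.65]), np.float64(1.24)), (10.5, 48, array([-92.03,  89.31]), np.float64(1.69)), (-17.5, 44, array([-91.68,  89.57]), np.float64(1.21))], 'face y', array([21.7, 23.1, 25. ])) 
   pin y50,tip [[-90.96, 105.73, 92.54], [-91.17, 40.7, 92.6]]
top ([(20.5, 11, array([-93.57,  87.24]), np.float64(1.66)), (10.5, 31, array([-94.92,  87.82]), np.float64(1.28)), (-17.5, 31, array([-95.02,  86.87]), np.float64(1.39))], 'face y', array([21.6, 25. , 26.4])) 
   pin y50,tip 14
8.2 [-0.8156927   0.31656951 -2.49817009] [0.46409709 0.19561877 0.12800406]
[-0.1, -0.2, 0.1] [-1.0, 0.5, 1.6]
```

move_arm --pt "0 0 0 -1.2 0 2.8 1" --pt "0 0 0 -1.2 4 2.7 1" --pt "0 0 0 -1.2 10 2.5 1" --pt "0 0 0 -1.2 10 2.5 1" --pt "0 0 0 -1.2 10 2.5 1" --pt "0 0 0 -1.2 10 2.5 1"

```text
t: 8.7
tcp_pos: [0.465, 0.185, 0.1251]
tool_rot: [0.995, 0.098, 0.0, -0.015]
force: [0.5, -0.2, -1.3]
finger_gap: 0.427
gripper_force: 40.8
```

```bash
python3 bore.py 9
```

```text
wrist ([(20.5, 216, array([-92.27,  87.04]), np.float64(0.68)), (10.5, 669, array([-92.49,  86.92]), np.float64(0.55))], 'face y', array([21.7, 24.5, 25.8])) 
   pin y50,tip [[-92.69, 94.99, 86.57], [-92.68, 29.96, 86.56]]
scene ([(20.5, 17, array([-92.81,  89.96]), np.float64(1.62)), (10.5, 51, array([-92.23,  89.22]), np.float64(1.33)), (-17.5, 45, array([-91.87,  89.61]), np.float64(1.35))], 'face y', array([21.3, 23.4, 24.4])) 
   pin y50,tip [[-91.91, 95.03, 89.29], [-93.11, 29.99, 89.61]]
top ([(20.5, 11, array([-94.77,  87.87]), np.float64(1.89)), (10.5, 34, array([-94.77,  87.43]), np.float64(1.3)), (-17.5, 30, array([-95.04,  86.1 ]), np.float64(1.27))], 'face y', array([22.8, 25.1, 26.5])) 
   pin y50,tip 6
8.85 [-0.0808603   0.11121076 -1.82333164] [0.46489997 0.1852831  0.12507114]
[-0.1, -0.2, 0.0] [0.3, -9.9, -1.0]
```

move_arm --pt "0 0 0 0.3 4 -0.4 1" --pt "0 0 0 0.3 8 -0.5 1" --pt "0 0 0 0.3 12 -0.7 1" --pt "0 0 0 0.3 16 -0.8 1" --pt "0 0 0 0.3 20 -0.9 1" --pt "0 0 0 0.3 20 -0.9 1" --pt "0 0 0 0.3 20 -0.9 1"

```text
t: 9.43
tcp_pos: [0.4692, 0.1654, 0.1254]
tool_rot: [0.995, 0.098, 0.0, -0.015]
force: [0.7, -0.1, -2.0]
finger_gap: 0.426
gripper_force: 40.8
```

move_arm --pt "0 0 0 0 5 -0.1 1" --pt "0 0 0 0 10 -0.3 1" --pt "0 0 0 0 15 -0.4 1" --pt "0 0 0 0 20 -0.6 1" --pt "0 0 0 0 25 -0.7 1" --pt "0 0 0 0 25 -0.7 1" --pt "0 0 0 0 25 -0.7 1"

```text
t: 10.02
tcp_pos: [0.4742, 0.1408, 0.1253]
tool_rot: [0.995, 0.098, 0.0, -0.015]
force: [-0.2, 0.6, -1.8]
finger_gap: 0.426
gripper_force: 40.8
```

```bash
python3 bore.py 10
```

```text
wrist ([(20.5, 212, array([-92.23,  86.87]), np.float64(0.64)), (10.5, 667, array([-92.34,  86.88]), np.float64(0.56)), (-17.5, 684, array([-92.49,  86.87]), np.float64(0.57))], 'face y', array([22.1, 25.4, 27.8])) 
   pin y50,tip [[-93.67, 49.86, 85.29], [-84.81, -15.53, 97.42]]
scene ([(20.5, 18, array([-91.69,  87.95]), np.float64(1.26)), (10.5, 41, array([-91.69,  89.55]), np.float64(1.59)), (-17.5, 46, array([-91.99,  89.57]), np.float64(1.31))], 'face y', array([21.9, 24.3, 28.1])) 
   pin y50,tip [[-90.83, 49.98, 89.74], [-100.37, -15.06, 90.16]]
top ([(-17.5, 27, array([-95.61,  87.04]), np.float64(1.31))], 'face y', None) 
   pin y50,tip 0
10.1667 [-0.13988888 -0.02010495 -1.66157615] [0.47395086 0.14129446 0.12533264]
[-0.1, -0.2, 0.0] [0.0, -54.8, 0.6]
```

move_arm --pt "0 0 0 0 5 -0.1 1" --pt "0 0 0 0 10 -0.3 1" --pt "0 0 0 0 15 -0.4 1" --pt "0 0 0 0 20 -0.6 1" --pt "0 0 0 0 25 -0.7 1" --pt "0 0 0 0 28 -0.8 1" --pt "0 0 0 0 28 -0.8 1" --pt "0 0 0 0 28 -0.8 1"

```text
t: 10.83
tcp_pos: [0.4796, 0.1134, 0.1253]
tool_rot: [0.995, 0.098, 0.0, -0.015]
force: [0.7, -0.1, -2.5]
finger_gap: 0.429
gripper_force: 40.8
```

move_arm --pt "0 0 0 0 1 0 1" --pt "0 0 0 0 2 -0.1 1" --pt "0 0 0 0 3 -0.1 1" --pt "0 0 0 0 3 -0.1 1" --pt "0 0 0 0 3 -0.1 1"

```text
t: 11.25
tcp_pos: [0.4801, 0.1108, 0.1253]
tool_rot: [0.995, 0.099, 0.0, -0.015]
force: [0.4, -0.0, -0.9]
finger_gap: 0.426
gripper_force: 40.8
```

move_arm --pt "0 0 0 0 0.7 0 1" --pt "0 0 0 0 1.5 0 1" --pt "0 0 0 0 1.5 0 1" --pt "0 0 0 0 1.5 0 1"

```text
t: 11.58
tcp_pos: [0.4802, 0.1102, 0.1253]
tool_rot: [0.995, 0.098, 0.0, -0.016]
force: [-0.3, 5.0, -0.9]
finger_gap: 0.426
gripper_force: 40.6
```

move_arm --pt "0 0 0 0 0.7 0 1" --pt "0 0 0 0 1.5 0 1" --pt "0 0 0 0 1.5 0 1" --pt "0 0 0 0 1.5 0 1"

```text
t: 11.92
tcp_pos: [0.4802, 0.11, 0.1254]
tool_rot: [0.995, 0.098, 0.0, -0.017]
force: [-1.2, 11.4, 0.6]
finger_gap: 0.429
gripper_force: 40.4
```

move_arm --pt "0 0 0 0 0 0 0.33" --pt "0 0 0 0 0 0 0.33" --pt "0 0 0 0 0 0 0.33" --pt "0 0 0 0 -2 0 0.33" --pt "0 0 0 0 -4 0 0.33" --pt "0 0 0 0 -4 0 0.33" --pt "0 0 0 0 -4 0 0.33"

```text
t: 12.5
tcp_pos: [0.48, 0.1117, 0.1254]
tool_rot: [0.995, 0.099, 0.001, -0.015]
force: [0.0, -0.0, 0.7]
finger_gap: 0.669
gripper_force: 0.0
```

```bash
cat > chk.py <<'E'
from h import *
import sys
s=readout.sense(); print(s['t'],s['tcp_pos'],s['force'],s['finger_gap'],'hand centre stand y',((s['tcp_pos']-O)@EY*1000))
w=snap('wrist','wc'+sys.argv[1]); c=cloud(w).reshape(-1,3); d=np.c_[(c-O)@EX,(c-O)@EY,c[:,2]]*1000; col=w['img'].reshape(-1,3).astype(int)
m=(abs(d[:,0]+92)<9)&(d[:,2]>80)&(d[:,2]<125)&(d[:,1]>-60)&(d[:,1]<110)
# upper profile along pin axis
for y in list(range(-56,-16,3))+list(range(16,106,3)):
    k=m&(abs(d[:,1]-y)<1.5)
    if k.sum(): print(y,k.sum(),round(np.percentile(d[k,2],90),1),col[k].mean(0).astype(int))
E
python3 chk.py 1
```

```text
12.5 [0.48000429 0.11166975 0.12537857] [ 0.01142049 -0.02122394  0.72804505] 0.6693538705818789 hand centre stand y 69.00597461613339
-47 7 91.5 [101 119 113]
-44 43 93.1 [126 132 128]
-41 54 93.6 [128 133 130]
-38 71 94.4 [131 135 131]
-35 77 94.7 [131 136 132]
-32 107 95.3 [166 171 167]
-29 115 95.0 [170 175 170]
-26 81 96.1 [192 196 192]
-23 153 96.8 [178 181 178]
-20 18 97.0 [154 158 155]
-17 111 102.9 [205 208 204]
16 161 103.1 [191 194 190]
19 260 102.6 [143 142 132]
22 138 97.0 [154 124  66]
25 159 96.8 [142 121  80]
28 190 121.7 [65 65 66]
31 190 122.2 [68 70 72]
34 80 92.9 [119 121 120]
37 75 93.0 [134 136 134]
40 417 122.2 [62 64 64]
43 170 94.2 [113 115 115]
46 159 93.7 [122 124 123]
49 112 93.5 [94 95 97]
52 107 112.1 [155 154 154]
55 177 112.3 [157 155 155]
58 219 111.2 [149 149 149]
61 144 96.9 [161 159 159]
64 162 96.8 [160 159 159]
67 149 96.4 [160 159 159]
70 139 96.3 [161 159 159]
73 147 96.0 [160 158 158]
76 136 96.1 [147 148 147]
79 125 90.7 [133 137 133]
82 122 90.3 [133 137 133]
85 136 90.2 [116 118 116]
88 261 103.7 [33 32 34]
91 157 104.3 [34 34 36]
94 127 103.9 [32 51 48]
97 218 123.7 [32 32 33]
100 59 111.5 [33 39 39]
```

move_arm --pt "0 0 0 0 -0.7 0 0.33" --pt "0 0 0 0 -0.7 -6 0.33" --pt "0 0 0 0 -1 -15 0.33" --pt "0 0 0 0 -1.5 -30 0.33" --pt "0 0 0 0 -2.5 -60 0.33" --pt "0 0 0 0 -3.5 -90 0.33" --pt "0 0 0 0 -30 -110 0.33" --pt "0 0 0 0 -30 -110 0.33" --pt "0 0 0 0 -30 -110 0.33" --pt "0 0 0 0 -30 -110 0.33"

```text
t: 13.38
tcp_pos: [0.4737, 0.1377, 0.2362]
tool_rot: [0.995, 0.099, 0.0, -0.015]
force: [-0.2, 0.4, -0.8]
finger_gap: 0.673
gripper_force: 0.0
```

```bash
cat > chk2.py <<'E'
from h import *
s=readout.sense(); print(s['t'],s['tcp_pos'],s['force'])
w=snap('wrist','wd')
# intensity profile along the pin's axis line (stand y) drawn on the upper surface; same shift as wrist measured bore (-92.4, 87)
for y in np.arange(-50,100,1.5):
    u,v=proj(w,W(-92.4,y,87))[0]; 
    if 0<=u<559 and 0<=v<419: print(y,w['img'][int(round(v)),int(round(u))],end=' ; ')
print()
c=cloud(w).reshape(-1,3); d=np.c_[(c-O)@EX,(c-O)@EY,c[:,2]]*1000; col=w['img'].reshape(-1,3).astype(int)
m=abs(d[:,0]+92.4)<32
f=m&(d[:,2]>100)&(d[:,1]>40)&(d[:,1]<80); print('flange y',np.percentile(d[f,1],[2,50,98]))
f=m&(col.max(1)<60)&(d[:,1]>78)&(d[:,1]<105)&(d[:,2]>75)&(d[:,2]<115); print('button y',f.sum(),np.percentile(d[f,1],[2,50,98]))
f=m&(abs(d[:,0]+92.4)<15)&(d[:,1]<-30)&(d[:,1]>-60)&(d[:,2]>82)&(d[:,2]<95); print('tip y',f.sum(),np.percentile(d[f,1],[0,2]))
f=(d[:,0]>-45)&(d[:,0]<40)&(abs(d[:,1])<55)&(d[:,2]>80)&(d[:,2]<97); e=d[f]; print('table plane slope x',np.polyfit(e[:,0],e[:,2],1),f.sum())
E
python3 chk2.py
```

```text
13.3833 [0.47372157 0.13769301 0.23615772] [-0.16115264  0.38005455 -0.81657193]
-50.0 [20 92 77] ; -48.5 [47 98 85] ; -47.0 [139 141 138] ; -45.5 [142 145 142] ; -44.0 [143 146 143] ; -42.5 [143 147 142] ; -41.0 [146 148 145] ; -39.5 [146 149 145] ; -38.0 [161 164 160] ; -36.5 [196 199 194] ; -35.0 [193 196 193] ; -33.5 [194 197 193] ; -32.0 [194 198 193] ; -30.5 [214 217 214] ; -29.0 [218 221 217] ; -27.5 [197 201 195] ; -26.0 [169 172 168] ; -24.5 [192 196 192] ; -23.0 [216 220 216] ; -21.5 [215 218 214] ; -20.0 [207 209 205] ; -18.5 [205 207 203] ; -17.0 [203 207 202] ; -15.5 [175 179 174] ; -14.0 [125 129 126] ; -12.5 [169 173 169] ; -11.0 [209 213 209] ; -9.5 [203 207 204] ; -8.0 [201 204 201] ; -6.5 [202 205 201] ; -5.0 [200 204 200] ; -3.5 [199 203 199] ; -2.0 [202 206 201] ; -0.5 [202 206 203] ; 1.0 [196 199 196] ; 2.5 [131 135 130] ; 4.0 [167 171 167] ; 5.5 [215 219 216] ; 7.0 [214 217 213] ; 8.5 [210 213 209] ; 10.0 [204 207 203] ; 11.5 [205 209 205] ; 13.0 [204 206 203] ; 14.5 [157 161 158] ; 16.0 [125 126 123] ; 17.5 [156 129  77] ; 19.0 [168 135  72] ; 20.5 [171 139  77
[... 567 characters left out ...]
.5 [177 176 176] ; 64.0 [175 174 174] ; 65.5 [175 174 175] ; 67.0 [178 177 178] ; 68.5 [177 176 175] ; 70.0 [174 173 174] ; 71.5 [174 174 173] ; 73.0 [175 172 173] ; 74.5 [171 169 169] ; 76.0 [154 156 154] ; 77.5 [151 154 150] ; 79.0 [151 153 150] ; 80.5 [149 154 150] ; 82.0 [155 157 155] ; 83.5 [202 206 201] ; 85.0 [201 205 201] ; 86.5 [85 84 84] ; 88.0 [61 60 61] ; 89.5 [55 54 57] ; 91.0 [49 53 54] ; 92.5 [49 49 51] ; 94.0 [36 68 61] ; 95.5 [ 36 121 101] ; 97.0 [ 25 140 118] ; 98.5 [ 24 141 118] ; 
flange y [40.44260163 57.16234307 78.92355485]
button y 340 [86.47045076 90.63547452 94.18596331]
tip y 141 [-45.66656104 -44.86372166]
table plane slope x [-7.46693126e-03  9.18141162e+01] 5237
```

```bash
python3 -c "
from station import order
print(order.sign_off())"
```

```text
the job is handed in; nothing more can be done
None
```

The job is handed in. The table was pushed level onto its stops, and the pin is seated to its shoulder from the bush side. The last wrist-camera readings show the button sprung back and the balls out behind the far cheek. The job used about 13 s of the 51 s allowed, and I have not seen the judge's result.

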